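# Clamp the sanitiser bottle and open its push-and-turn cap

### The job

Turn the clamp knob clockwise (seen from above) to its stop, so that the jaw locks the sanitiser bottle in its cradle. Then open the bottle's safety cap: press it down, keep it pressed while you twist it anticlockwise about a fifth of a turn until it is free, and lift it straight up. Finish still holding the cap upright in the gripper, above the bottle, about 8 cm higher than where it sat; leave the bottle clamped and upright and do not disturb the other things on the counter.

Things in the scene. Friction and masses are not known exactly. Their poses are not given: they have to be found in the camera images.
- clamp: fixed bottle clamp on the counter: steel base plate 110 x 270 x 12 mm (x by y). Origin: centre of the underside of the plate. In its own frame (z up) the bottle stands on the plate at about y = -80 mm in a V cradle 80 mm tall that opens to +y; the knob is on top of a grey gear housing at x = 0, y = +80 mm (housing top at z = 57 mm). Between them stands the aluminium jaw, 80 mm tall, which slides towards the bottle as the knob is turned
- knob_grip (a point): point on the vertical axis of the black clamp knob, at the height to grip (94 mm above the counter). The knob is a 48 mm disc, 8 mm thick, with an upright grip bar across it: 46 mm long along this point's x axis, 14 mm thick along its y axis, from 23 mm below to 7 mm above this point. The point turns with the knob
- knob (a joint): clamp knob angle in rad: starts between 0 and 0.25 (jaw open), grows as the knob is turned clockwise seen from above, stop at 1.2. The jaw moves 8 mm per rad; its springy rubber pad meets the bottle at about 0.5 to 0.75 and presses with about 11 N at the stop. Turning takes up to 0.2 N m; the knob stays where it is left
- jaw_face (a point): centre of the jaw's rubber pad face, 44 wide x 52 mm tall, 50 mm above the counter; moves along the clamp's -y to press on the bottle
- bottle_mid (a point): white round plastic bottle, 64 mm diameter, standing loose (0.6 kg) on the clamp's plate; this point is on its axis, 60 mm above its foot (z axis up). Body 104 mm tall, then a shoulder and a 25 mm neck under the cap (neck with two side lugs; neck top 143.5 mm above the foot, with a small sprung seal disc that tops out at 154 mm)
- cap_mid (a point): centre of the ribbed grey round cap, 46 mm diameter, 38 mm tall, 40 g, z axis up. Locked, it sits 92 mm above bottle_mid and cannot turn. Pressing it takes 7 N, rising to 12 N at the end of its 5 mm travel; pressed 3 mm or more it turns anticlockwise (from above); from 0.8 to about 2.2 rad it is free and can be lifted off
- sauce_mid (a point): bystander: red-brown squeeze sauce bottle, 54 mm diameter, 150 mm tall, standing loose; point at mid height
- ramekin_in (a point): bystander: small white ceramic bowl, 76 mm across, 42 mm tall; point on its inner floor
- tub_in (a point): bystander: clear plastic open tub, 100 x 130 x 60 mm; point on its inner floor
Not all that is in view belongs to the job. What is meant by the part that bears cap_mid is not green, and is the larger of those in its own colour.

How it is judged:
By the outcome, as a careful person would: the job done as asked, in the order asked, and still so for the second after the job is handed in, while the arm keeps its last pose, push and grip.
It also fails if it takes over 45 s, if anything falls off the work surface, if the arm or the gripper's body presses on something with over 40 N, if the wrist force passes 120 N, or if a joint passes its speed limit or range.

### The arm

A 6-joint arm with a two-finger parallel gripper is mounted at the origin on the work surface. World frame = base frame: x ahead of the robot, y to its left, z up, the work surface at z = 0. Lengths are in mm, angles in rad, forces in N, time in s.
With the tool pointing down it reaches from about 400 to 925 mm from the base axis. Payload 12.5 kg.
Tool frame: the origin (TCP) lies on the mounting face of the last link; the fingertips stand 190 mm ahead of it and the grasp point (between the pads) lies 171 mm ahead of it; x points along the fingers, y is the direction in which the jaws open and shut, and the axes are right-handed (so a half turn about x gives the same grasp; the last joint's range is limited). The gripper opens to 95 mm and grips with 3 to 60 N. Pads are 20 mm wide; open, the fingers measure 119 mm over their backs; the gripper's body (75 mm by 180 mm) begins 59 mm behind the grasp point.
Start: joints at [-1.316, 0.491, 1.559, -0, 1.092, -0.106], TCP at [220.658, -584.752, 404.761] pointing down, gripper open.
Joint ranges: [-3.1, 3.1], [-0.84, 2.19], [0.05, 2.79], [-1.13, 4.28], [0.06, 2.93], [-2.69, 2.69]. Speed limits (rad/s): [2.22, 2.22, 2.79, 3.14, 3.14, 3.14].

### API

Orientations are given as [roll, pitch, yaw] about the fixed x, y, z axes, in that order (R = Rz(yaw) Ry(pitch) Rx(roll)).
In Python, from cell import env, eyes gives the robot as it stands. The module is installed in compiled form; this text tells all that it offers.
- The arm moves only by the tool jog_arm, never from a script. Its argument "deltas" is one flat list of numbers, 7 for each row, row after row: the shift along the tool's x, y, z in mm, then the turn, a rotation vector about the tool's x, y, z in rad, then the opening, from 0 (shut) to 1 (fully open). A call has 1 to 10 rows; each row shifts and turns the pose as measured when the row begins, along the tool's axes as they then stand; what a row does not reach is not made up. A row lasts 1/8 s, in which the tool goes at most 62.5 mm and 10.7 degrees, less where a joint would pass 70% of its speed; a pose out of reach is approached as far as the arm can. A call is refused whole if a number of a shift passes 62.5 or a number of a turn 0.188, either way. A call with a gripper value outside its range is refused whole. The fingers move at their own pace and stop on an object; the grip force is fixed at half the most. Time passes only in rows, so rows that do not move let the fingers close. It gives the time, the measured TCP pose, the force and the opening at its end, in the units of the state.
- env.state(): the state, without advancing time (a new reading comes with each control period).
- eyes.read_camera(name): name is "scene" or "side" or "wrist"; returns a dict with "image" (480x640x3 uint8, red, green, blue), "fovy" (degrees; the focal length in pixels is half the picture's height over the tangent of half this angle, whatever the lens; pixels are square), "cx", "cy" (the principal point, pixels), "world_from_camera" (4x4, takes a point from camera to world coordinates). Camera axes: x right, y up, looking along -z (the intrinsics and any distortion apply to the point x, -y, -z); pixel columns grow to the right and rows downward; lengths in mm; the calibration is good to about 2 mm. A picture is of the moment at which its call begins. There is no depth.
- env.job_done(): hands the job in, once; it reports no verdict.
The state is a dict: "t": time; "joints": joint angles; "qvel": joint speeds; "tau": joint torques, N m; "eef_pos": TCP position; "tcp_rot": TCP orientation; "ft_force": force on the tool from outside, world axes, zero at the start; "moment": the same for the moment, N m; "opening": opening from 0.0 (shut) to 1.0 (fully open).
Only numpy, scipy, OpenCV 4.12 (cv2) and the standard library are available. Lean on these libraries where they do the work, as an engineer would, in place of code of your own. Each camera call takes 0.05 s, during which the arm holds its last target.

## Working session

There is one attempt and no reset: what is moved stays moved. The work goes in short steps, Python scripts to look and compute and a tool call to move; the robot and the scene stay as the last step left them, time stands still between calls to the robot, and variables do not carry over. Pictures are saved under pics/ and viewed, and the job is handed in when it is done.

Besides the shell and the picture viewer there is one more tool, called after ">>>" as name(argument=value, ...), one argument or row to a line, values as JSON. jog_arm: Moves the arm, as the interface text tells. Its arguments: {"type":"object","properties":{"deltas":{"type":"array","items":{"type":"number"}}},"required":["deltas"]}

```bash
ls; mkdir -p pics; python3 - <<'E'
from cell import env, eyes
import cv2, numpy as np
np.set_printoptions(precision=4,suppress=True)
print(env.state())
for n in ["scene","side","wrist"]:
    d=eyes.read_camera(n); cv2.imwrite(f"pics/{n}0.png",d["image"][:,:,::-1])
    print(n,{k:v for k,v in d.items() if k!="image"})
E
```

```text
pics
{'t': 0.0, 'joints': array([-1.3156,  0.4915,  1.5595, -0.    ,  1.0917, -0.1056]), 'qvel': array([ 0.0015, -0.0006, -0.0007,  0.0007,  0.0012, -0.    ]), 'tau': array([  0.0021, -61.2628, -25.8184,   0.0694,   0.0481,  -0.0001]), 'eef_pos': array([ 220.648 , -584.7076,  404.1648]), 'tcp_rot': array([-1.6401,  1.5697,  1.8622]), 'ft_force': array([-0.6428,  0.2664, -0.7608]), 'moment': array([-0.0501,  0.0198, -0.0147]), 'opening': 1.0018398527479755}
scene {'fovy': 55.259720257645334, 'cx': 328.17145366264015, 'cy': 243.58825166321557, 'world_from_camera': array([[   0.3642,   -0.5266,    0.7681, 1145.8029],
       [   0.9313,    0.2147,   -0.2943, -203.8951],
       [  -0.0099,    0.8225,    0.5687,  555.0576],
       [   0.    ,    0.    ,    0.    ,    1.    ]])}
side {'fovy': 49.53018898504013, 'cx': 315.5155052725959, 'cy': 243.809290410814, 'world_from_camera': array([[ -0.9945,   0.0707,  -0.0773, 533.8388],
       [ -0.1041,  -0.5838,   0.8052, 745.5128],
       [  0.0118,   0.8088,   0.588 , 680.0398],
       [  0.    ,   0.    ,   0.    ,   1.    ]])}
wrist {'fovy': 62.50527995931445, 'cx': 315.81750551243636, 'cy': 240.8525130392333, 'world_from_camera': array([[   0.3531,    0.8989,    0.2596,  293.8951],
       [  -0.9356,    0.3396,    0.0967, -558.0169],
       [  -0.0012,   -0.277 ,    0.9609,  384.4601],
       [   0.    ,    0.    ,    0.    ,    1.    ]])}
```

View pics/scene0.png

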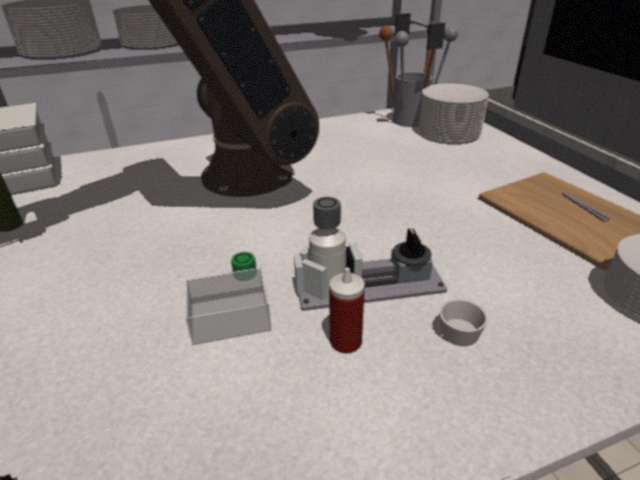

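View pics/side0.png

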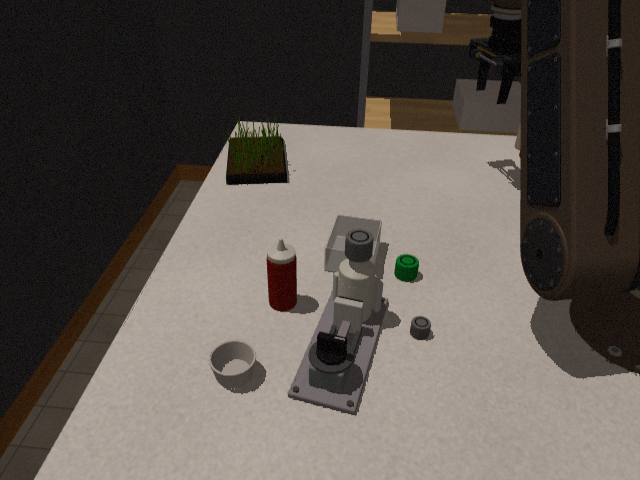

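View pics/wrist0.png

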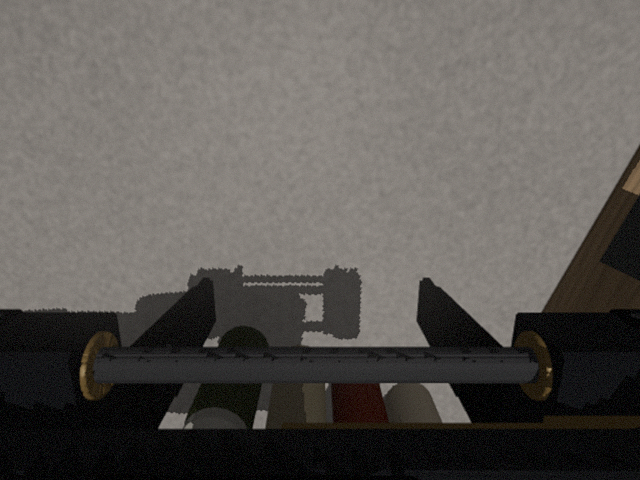

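The scene shows the clamp with its bottle and grey cap (scene 327,212; side 359,243), and the knob at scene (411,250), side (331,350). The green cap and the small grey cap are decoys. I'll zoom in to measure.

```bash
cat > h.py <<'E'
import numpy as np, cv2
from cell import env, eyes
np.set_printoptions(precision=4,suppress=True)
def ray(d,u,v):
    f=240/np.tan(np.radians(d["fovy"]/2)); M=np.array(d["world_from_camera"])
    r=M[:3,:3]@np.array([(u-d["cx"])/f,-(v-d["cy"])/f,-1.0]); return M[:3,3],r/np.linalg.norm(r)
def onz(d,u,v,z):
    o,r=ray(d,u,v); return o+r*(z-o[2])/r[2]
def tri(d1,p1,d2,p2):
    o1,r1=ray(d1,*p1);o2,r2=ray(d2,*p2)
    t=np.linalg.lstsq(np.c_[r1,-r2],o2-o1,rcond=None)[0]
    a=o1+r1*t[0];b=o2+r2*t[1]; return (a+b)/2,np.linalg.norm(a-b)
def proj(d,P):
    f=240/np.tan(np.radians(d["fovy"]/2)); M=np.linalg.inv(d["world_from_camera"])
    c=M[:3,:3]@P+M[:3,3]; return np.array([d["cx"]+f*c[0]/-c[2], d["cy"]-f*c[1]/-c[2]])
def crop(img,x0,y0,w,h,s,name):
    c=cv2.resize(img[y0:y0+h,x0:x0+w],None,fx=s,fy=s,interpolation=cv2.INTER_CUBIC)
    c=cv2.convertScaleAbs(c,alpha=1.5)
    for i in range(0,w,20):
        cv2.putText(c,str(x0+i),(i*s,10),0,.35,(255,255,0),1); cv2.line(c,(i*s,12),(i*s,18),(255,255,0),1)
    for i in range(20,h,20):
        cv2.putText(c,str(y0+i),(0,i*s+4),0,.35,(255,255,0),1); cv2.line(c,(24,i*s),(30,i*s),(255,255,0),1)
    cv2.imwrite(name,c[:,:,::-1])
E
python3 - <<'E'
from h import *
a=cv2.imread("pics/scene0.png")[:,:,::-1]; b=cv2.imread("pics/side0.png")[:,:,::-1]
crop(a,285,190,165,125,4,"pics/sc1.png"); crop(b,280,220,160,190,3,"pics/si1.png")
E
```

```text
(no output)
```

View pics/sc1.png

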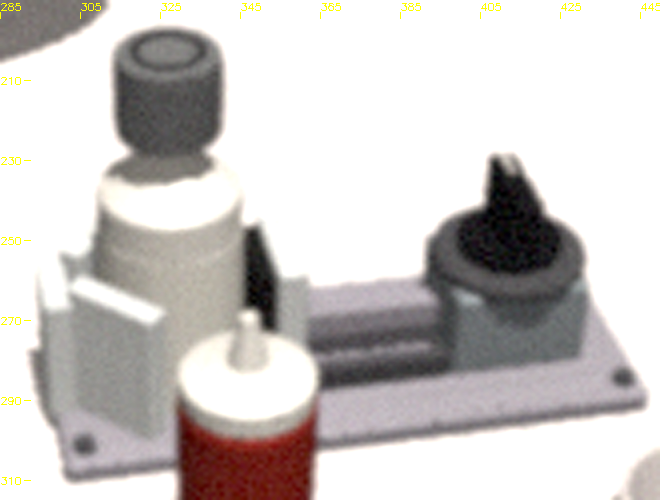

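View pics/si1.png

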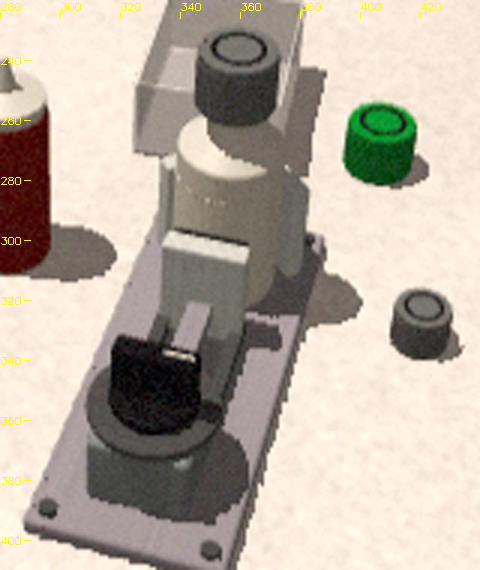

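```bash
python3 - <<'E'
from h import *
s=eyes.read_camera("scene");d=eyes.read_camera("side")
print("cap tri",tri(s,(327,202.5),d,(359,236.5)), onz(s,327,202.5,183),onz(d,359,236.5,183))
print("knob",tri(s,(411,253),d,(331.7,354)), onz(s,411,253,71),onz(d,331.7,354,71))
print("plate scene",onz(s,302.5,308,12),onz(s,446,289.5,12)); 
print("plate side",onz(d,288,394.5,12),onz(d,358,409,12))
print("bartop side",onz(d,319,332,101),onz(d,346.5,336.5,101))
print("bartop scene",onz(s,410,229,101))
# bases of others
for n,c,p,z in [("sauce",s,(346,345),0),("ram",s,(462,322),30),("tub",s,(228,300),60)]: print(n,onz(c,*p,z))
E
```

```text
cap tri (array([529.3259,  31.5312, 180.6821]), np.float64(1.1397837731885272)) [532.1894  30.0485 183.    ] [529.6801  35.6496 183.    ]
knob (array([559.7736, 184.1187,  57.591 ]), np.float64(0.5185049302315973)) [575.8848 173.7051  71.    ] [559.0356 195.9775  71.    ]
plate scene [578.2229 -35.4732  12.    ] [629.156  221.6623  12.    ]
plate side [622.6779 233.5894  12.    ] [512.9737 248.0929  12.    ]
bartop side [580.6937 180.9178 101.    ] [538.1809 185.4775 101.    ]
bartop scene [545.2327 186.0195 101.    ]
sauce [674.636    5.3144   0.    ]
ram [724.3057 186.4118  30.    ]
tub [ 565.3279 -156.1073   60.    ]
```

```bash
python3 - <<'E'
from h import *
from scipy.optimize import least_squares
s=eyes.read_camera("scene");d=eyes.read_camera("side")
K=dict(s=s,d=d)
# model points (clamp frame), z world
F=[("s",(302.5,309),(55,-135,6)),("s",(446.3,290.5),(55,135,6)),("d",(288,396.5),(55,135,6)),("d",(358.3,410.5),(-55,135,6)),
("s",(327,202.5),(0,-80,183)),("d",(359,236.5),(0,-80,183))]
def pr(c,P,k):
    q=proj(c,P); f=240/np.tan(np.radians(c["fovy"]/2)); n=(q-[c["cx"],c["cy"]])/f
    return q+(n*f)*k*(n@n)
def res(p,full=False):
    x,y,w,k1,k2=p; r=[]
    for c,q,m in F:
        P=np.array([x+np.cos(w)*m[0]-np.sin(w)*m[1],y+np.sin(w)*m[0]+np.cos(w)*m[1],m[2]])
        r+=list(pr(K[c],P,{"s":k1,"d":k2}[c])-q)
    return np.array(r)
r=least_squares(res,[545,110,-.2,0,0]);print(r.x,r.fun.reshape(-1,2))
r0=least_squares(lambda p:res([*p,0,0]),[545,110,-.2]);print(r0.x,r0.fun.reshape(-1,2))
x,y,w=r0.x[:3]
for n,yy in(("cap",-80),("knob",80)): print(n,x-np.sin(w)*yy,y+np.cos(w)*yy)
P=np.array([220.6,-584.7,214]); print([proj(d,P+dx) for dx in ([0,0,0],)])
K1=np.array([x-np.sin(w)*80,y+np.cos(w)*80,101]);print(proj(s,K1),proj(d,K1)); K1[2]=71;print(proj(s,K1),proj(d,K1))
b=cv2.imread("pics/side0.png")[:,:,::-1]; crop(b,440,20,140,140,4,"pics/si2.png")
E
```

```text
[544.3445 108.4594  -0.1757  -0.0929  -0.0603] [[ 0.3454 -0.0047]
 [ 0.9333 -2.4854]
 [ 0.7536 -1.2844]
 [-1.4267  1.3524]
 [-0.6049 -0.4373]
 [-0.2949 -2.068 ]]
[544.3702 107.5867  -0.1757] [[-0.1772  0.2782]
 [ 1.4041 -2.0393]
 [ 0.678  -0.929 ]
 [-1.1355  2.0107]
 [-1.0959 -0.361 ]
 [-0.2739 -2.3709]]
cap 530.3885090415181 28.818005275546952
knob 558.3519154178862 186.3554544862984
[array([490.5916,  95.1191])]
[413.8222 232.6264] [333.2394 335.8003]
[412.2478 246.2955] [332.6261 349.3775]
```

View pics/si2.png

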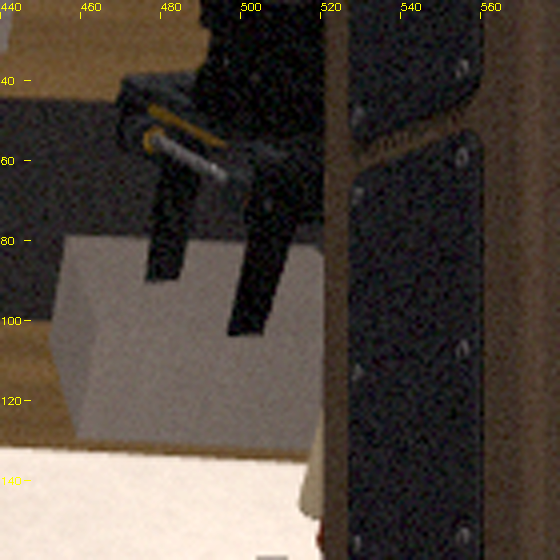

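```bash
cat >> h.py <<'E'
from scipy.spatial.transform import Rotation as Ro
def Rt(st=None):
    st=st or env.state(); return Ro.from_euler("xyz",st["tcp_rot"]).as_matrix()
def plan(xyz,yaw_y=None):
    """tool-frame shift to TCP target xyz, and turn about tool x to bring tool y to world yaw (mod pi)"""
    st=env.state();R=Rt(st); e=R.T@(np.array(xyz)-st["eef_pos"])
    print("pos",st["eef_pos"],"shift",e,"tooly yaw",np.arctan2(R[1,1],R[0,1]),"x",R[:,0],"j",st["joints"])
    if yaw_y is not None:
        # with tool x down turn about +tool x lowers world yaw
        d=np.arctan2(R[1,1],R[0,1])-yaw_y; d=(d+np.pi/2)%np.pi-np.pi/2; print("turn x",d,"other",d-np.sign(d)*np.pi)
    tilt=np.cross(R[:,0],[0,0,-1]); print("tiltfix tool",R.T@tilt)
E
python3 - <<'E'
from h import *
print(Rt()); plan([558.5,186,404],np.pi/2-.14)
E
```

```text
[[-0.0001  0.353  -0.9356]
 [ 0.0002 -0.9356 -0.353 ]
 [-1.     -0.0002  0.    ]]
pos [ 220.6394 -584.7582  404.6205] shift [   0.7288 -601.862  -588.2007] tooly yaw -1.2099996263992043 x [-0.0001  0.0002 -1.    ] j [-1.3156  0.4911  1.559  -0.      1.0917 -0.1056]
turn x 0.5007967003956924 other -2.6407959531941008
tiltfix tool [-0.      0.      0.0002]
```

```bash
cat >> h.py <<'E'
def rows(P,yaws,op):
    """P world positions list, yaws (tool-y world yaw), first = current"""
    out=[]
    for i in range(len(P)-1):
        y=yaws[i]; Y=np.array([np.cos(y),np.sin(y),0]); X=np.array([0,0,-1.]); Z=np.cross(X,Y)
        d=np.array(P[i+1])-P[i]
        out.append([round(float(v),0) for v in (d@X,d@Y,d@Z)]+[round(-(yaws[i+1]-y),3),0,0,op])
    return out
E
python3 - <<'E'
from h import *
N=17
th=np.linspace(np.arctan2(-584.8,220.6),np.arctan2(186,558.5),N+1); r=np.linspace(625,588.7,N+1)
z=np.r_[np.linspace(404,420,4),np.full(N-3,420)][:N+1]
P=[np.array([r[i]*np.cos(th[i]),r[i]*np.sin(th[i]),z[i]]) for i in range(N+1)]
R=rows(P,np.linspace(-1.21,1.43,N+1),1)
for q in R: print(q)
E
```

```text
[-5.0, -5.0, -56.0, np.float64(-0.155), 0, 0, 1]
[-5.0, -1.0, -56.0, np.float64(-0.155), 0, 0, 1]
[-5.0, 3.0, -56.0, np.float64(-0.155), 0, 0, 1]
[0.0, 6.0, -55.0, np.float64(-0.155), 0, 0, 1]
[0.0, 10.0, -55.0, np.float64(-0.155), 0, 0, 1]
[0.0, 13.0, -54.0, np.float64(-0.155), 0, 0, 1]
[0.0, 17.0, -52.0, np.float64(-0.155), 0, 0, 1]
[0.0, 20.0, -51.0, np.float64(-0.155), 0, 0, 1]
[0.0, 23.0, -50.0, np.float64(-0.155), 0, 0, 1]
[0.0, 26.0, -48.0, np.float64(-0.155), 0, 0, 1]
[0.0, 29.0, -46.0, np.float64(-0.155), 0, 0, 1]
[0.0, 32.0, -44.0, np.float64(-0.155), 0, 0, 1]
[0.0, 35.0, -41.0, np.float64(-0.155), 0, 0, 1]
[0.0, 37.0, -39.0, np.float64(-0.155), 0, 0, 1]
[0.0, 39.0, -36.0, np.float64(-0.155), 0, 0, 1]
[0.0, 42.0, -33.0, np.float64(-0.155), 0, 0, 1]
[0.0, 43.0, -31.0, np.float64(-0.155), 0, 0, 1]
```

>>> jog_arm(
  deltas=[-5,-5,-56,-0.155,0,0,1,-5,-1,-56,-0.155,0,0,1,-5,3,-56,-0.155,0,0,1,0,6,-55,-0.155,0,0,1,0,10,-55,-0.155,0,0,1,0,13,-54,-0.155,0,0,1,0,17,-52,-0.155,0,0,1,0,20,-51,-0.155,0,0,1],
)

```text
t: 1.35
eef_pos: [539.9, -276.2, 419.3]
tcp_rot: [0.848, 1.57, -0.66]
ft_force: [0.2, 0.0, 0.5]
opening: 1.002
```

```bash
python3 - <<'E'
from h import *
st=env.state();plan([558.5,186,400],1.43)
p=st["eef_pos"];R0=Rt();y0=np.arctan2(R0[1,1],R0[0,1])
N=9
th=np.linspace(np.arctan2(p[1],p[0]),np.arctan2(186,558.5),N+1); r=np.linspace(np.hypot(p[0],p[1]),588.7,N+1)
z=np.linspace(p[2],400,N+1)
P=[np.array([r[i]*np.cos(th[i]),r[i]*np.sin(th[i]),z[i]]) for i in range(N+1)]
for q in rows(P,np.linspace(y0,1.43,N+1),1): print(q)
E
```

```text
pos [ 539.8938 -276.2049  419.2808] shift [  19.064    47.5944 -460.1333] tooly yaw 0.06286325129879353 x [ 0.0006 -0.0005 -1.    ] j [-0.5818  0.4504  1.5885 -0.0001  1.1018 -0.6446]
turn x -1.3671367487012065 other 1.7744559048885866
tiltfix tool [ 0.      0.0005 -0.0006]
[2.0, 23.0, -48.0, np.float64(-0.152), 0, 0, 1]
[2.0, 26.0, -46.0, np.float64(-0.152), 0, 0, 1]
[2.0, 29.0, -44.0, np.float64(-0.152), 0, 0, 1]
[2.0, 32.0, -42.0, np.float64(-0.152), 0, 0, 1]
[2.0, 34.0, -40.0, np.float64(-0.152), 0, 0, 1]
[2.0, 37.0, -38.0, np.float64(-0.152), 0, 0, 1]
[2.0, 39.0, -35.0, np.float64(-0.152), 0, 0, 1]
[2.0, 41.0, -32.0, np.float64(-0.152), 0, 0, 1]
[2.0, 43.0, -30.0, np.float64(-0.152), 0, 0, 1]
```

>>> jog_arm(
  deltas=[0,23,-48,-0.152,0,0,1,0,26,-46,-0.152,0,0,1,0,29,-44,-0.152,0,0,1,0,32,-42,-0.152,0,0,1,0,34,-40,-0.152,0,0,1,0,37,-38,-0.152,0,0,1,0,39,-35,-0.152,0,0,1,0,41,-32,-0.152,0,0,1,0,43,-30,-0.152,0,0,1,0,0,0,0,0,0,1],
)

```text
t: 2.6
eef_pos: [548.1, 202.8, 418.6]
tcp_rot: [0.023, 1.569, -0.064]
ft_force: [0.8, -0.6, -0.2]
opening: 1.002
```

```bash
python3 - <<'E'
from h import *
plan([558.5,186,400],1.43)
for n in ["wrist","side"]:
    d=eyes.read_camera(n); cv2.imwrite(f"pics/{n}1.png",cv2.convertScaleAbs(d["image"],alpha=1.4)[:,:,::-1])
    p=env.state()["eef_pos"]; print(n,proj(d,np.array([558.5,186,101])),proj(d,np.array([558.5,186,71])),proj(d,np.array([530.4,30,183])),proj(d,p-[0,0,171]))
E
```

```text
pos [548.0565 202.7687 418.6328] shift [ 18.6558 -15.7955  11.8278] tooly yaw 1.483533899007748 x [ 0.002  -0.0001 -1.    ] j [ 0.2414  0.419   1.6444 -0.0007  1.0763 -1.2418]
turn x 0.053533899007748076 other -3.088058754582045
tiltfix tool [ 0.     0.002 -0.   ]
wrist [296.7996 245.1542] [298.4162 235.0989] [ 16.1686 262.1593] [314.7456 319.9787]
side [333.1604 335.6228] [332.5491 349.1989] [358.6928 234.5316] [342.755  266.5859]
```

View pics/wrist1.png

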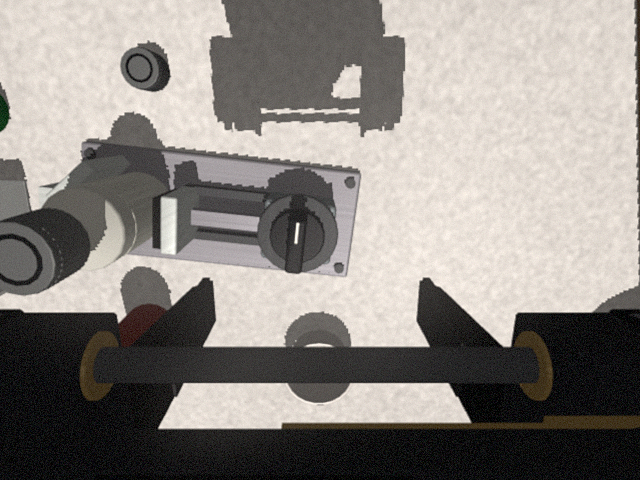

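View pics/side1.png

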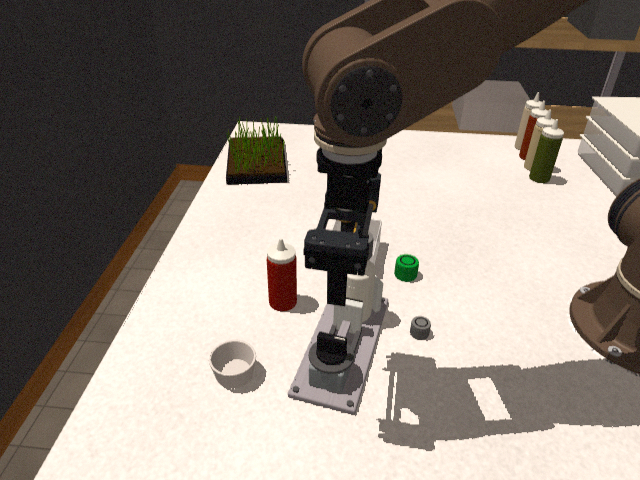

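The wrist picture shows the knob bar at about (297,240) and the cap top at about (17,260). Both match the projected estimates. I'll zoom in on the bar to get its angle.

```bash
python3 - <<'E'
from h import *
b=cv2.imread("pics/wrist1.png")[:,:,::-1]; crop(b,240,160,120,120,5,"pics/w2.png")
g=cv2.cvtColor(np.ascontiguousarray(b),cv2.COLOR_RGB2GRAY)
c=b[225:270,0:75]
E
```

```text
(no output)
```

View pics/w2.png

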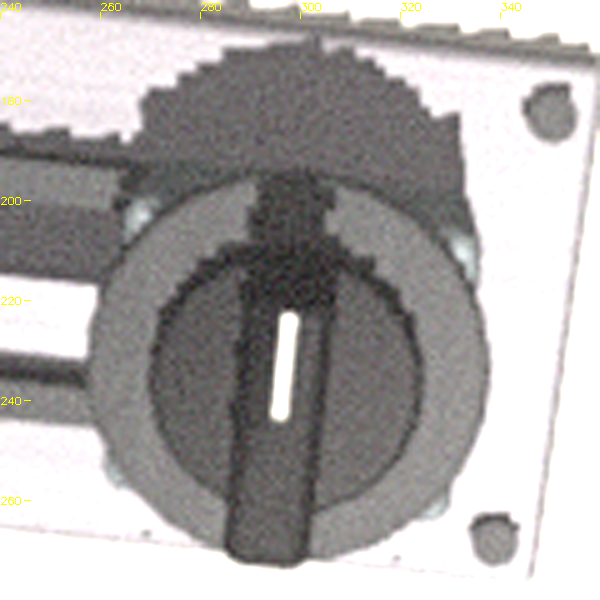

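```bash
python3 - <<'E'
from h import *
d=eyes.read_camera("wrist")
a=onz(d,292.8,271.5,101);b=onz(d,297.8,211,101);print(a,b,(a+b)/2,np.linalg.norm(a-b),np.arctan2(*(a-b)[1::-1]))
a=onz(d,298.2,222,101);b=onz(d,295.4,243.5,101);print(a,b,(a+b)/2,np.arctan2(*(b-a)[1::-1]))
print("disc",onz(d,297.8,233.5,69))
a=onz(d,84,141,12);b=onz(d,360.5,172,12);c=onz(d,347,276,12);print(a,b,c,np.linalg.norm(a-b),np.linalg.norm(b-c),(a+c)/2,np.arctan2(*(b-a)[1::-1])-np.pi/2)
print("cap",onz(d,16,259,183))
plan([558.5,186,400],1.43)
E
```

```text
[581.2874 177.819  101.    ] [532.5353 187.0009 101.    ] [556.9114 182.41   101.    ] 49.60924205919293 -0.1861591346663042
[541.1763 186.3984 101.    ] [558.2079 182.3932 101.    ] [549.6921 184.3958 101.    ] -0.23096946286303385
disc [558.7322 182.8079  69.    ]
[464.6489 -13.7355  12.    ] [518.0095 245.6573  12.    ] [624.212  225.0217  12.    ] 264.82438563190624 108.18868594301176 [544.4304 105.6431  12.    ] -0.202883309039686
cap [528.8175  27.9946 183.    ]
pos [549.5421 199.5353 418.5545] shift [ 18.5829 -12.6258  10.1481] tooly yaw 1.476650876817489 x [ 0.0022 -0.0006 -1.    ] j [ 0.2355  0.4195  1.6438 -0.0013  1.0763 -1.2406]
turn x 0.04665087681748914 other -3.0949417767723038
tiltfix tool [0.     0.0023 0.0004]
```

>>> jog_arm(
  deltas=[30,-15,10,0.117,0.002,0,1,30,0,0,0,0,0,1,0,0,0,0,0,0,1],
)

```text
t: 3.12
eef_pos: [560.1, 179.2, 357.8]
tcp_rot: [0.017, 1.569, -0.206]
ft_force: [-0.3, 0.0, 0.1]
opening: 0.996
```

```bash
python3 - <<'E'
from h import *
plan([558.3,183.3,266],1.36)
d=eyes.read_camera("wrist"); crop(d["image"],200,150,240,180,3,"pics/w3.png")
p=env.state()["eef_pos"]; print(proj(d,p+Rt()[:,0]*171))
P=np.array([558.3,183.3,101]);u=np.array([np.cos(-.21),np.sin(-.21),0]);print(proj(d,P),proj(d,P+23*u),proj(d,P-23*u))
E
```

```text
pos [560.0707 179.1782 357.7901] shift [91.785   3.625  -2.8141] tooly yaw 1.3477283749131805 x [ 0.0019 -0.0004 -1.    ] j [ 0.1974  0.4893  1.7054 -0.0009  0.9451 -1.1498]
turn x -0.01227162508681956 other 3.1293210285029733
tiltfix tool [-0.      0.0019 -0.    ]
[318.5314 321.5316]
[322.8647 250.7485] [323.1528 284.8049] [322.5614 214.8961]
```

View pics/w3.png

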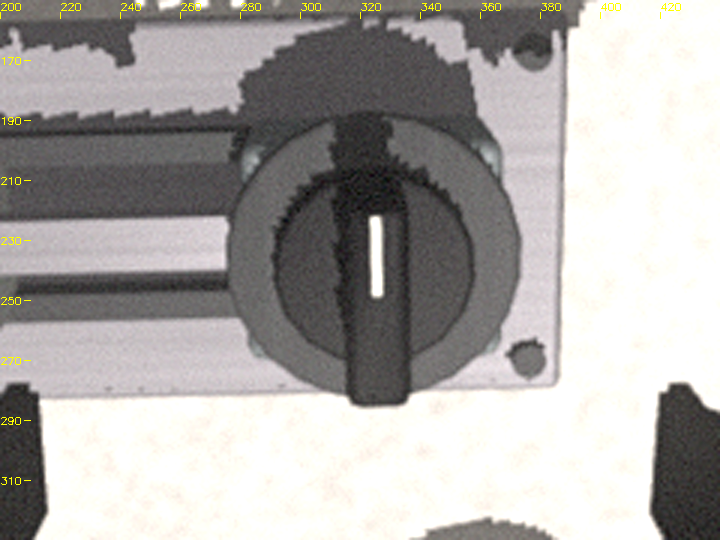

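>>> jog_arm(
  deltas=[30,5,-3,0,0.002,0,1,30,0,0,0,0,0,1,20,0,0,0,0,0,1,5,0,0,0,0,0,1,0,0,0,0,0,0,1],
)

```text
t: 3.8
eef_pos: [561.9, 183.0, 279.4]
tcp_rot: [0.414, 1.558, 0.187]
ft_force: [-0.2, 0.1, 0.0]
opening: 1.002
```

```bash
python3 - <<'E'
from h import *
plan([558.3,185,266],1.36)
d=eyes.read_camera("wrist"); crop(d["image"],200,200,240,180,3,"pics/w4.png")
E
```

```text
pos [561.9187 182.9619 279.4139] shift [13.3713  1.0991 -4.1451] tooly yaw 1.3433428966879652 x [ 0.0128  0.0024 -0.9999] j [ 0.2031  0.5924  1.7687 -0.0003  0.7675 -1.14  ]
turn x -0.01665710331203485 other 3.1249355502777583
tiltfix tool [ 0.      0.0119 -0.0053]
```

View pics/w4.png

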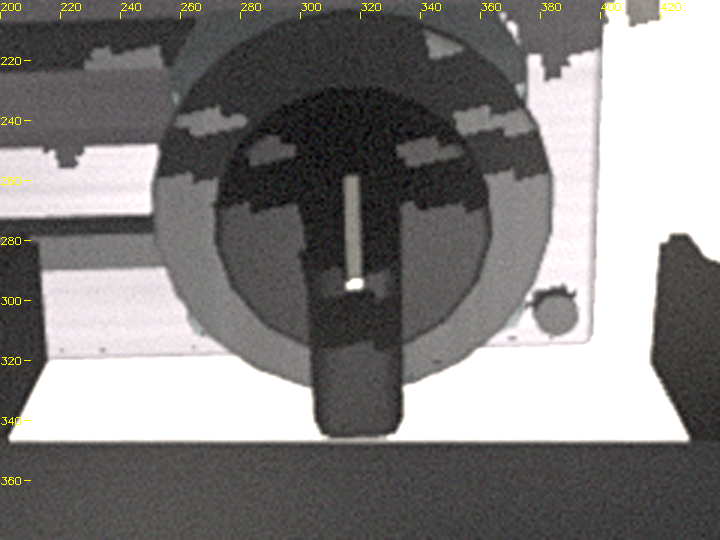

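>>> jog_arm(
  deltas=[10,1,-4,-0.015,0.012,-0.005,1,4,0,0,0,0,0,1,0,0,0,0,0,0,1],
)

```text
t: 4.22
eef_pos: [558.3, 185.1, 266.4]
tcp_rot: [0.531, 1.569, 0.32]
ft_force: [-0.3, 0.2, -0.4]
opening: 1.001
```

```bash
python3 - <<'E'
from h import *
plan([558.3,185,266],1.36)
E
```

```text
pos [558.2954 185.1032 266.3794] shift [ 0.3794 -0.1003  0.0254] tooly yaw 1.3594913333358072 x [ 0.0019  0.0006 -1.    ] j [ 0.2078  0.6087  1.7824  0.0003  0.7485 -1.1519]
turn x -0.0005086666641929138 other 3.1410839869256
tiltfix tool [-0.      0.0018 -0.001 ]
```

Excellent. Close on the bar.

>>> jog_arm(
  deltas=[0,0,0,0,0,0,0,0,0,0,0,0,0,0,0,0,0,0,0,0,0,0,0,0,0,0,0,0,0,0,0,0,0,0,0],
)

```text
t: 4.85
eef_pos: [558.4, 185.1, 266.7]
tcp_rot: [0.501, 1.568, 0.289]
ft_force: [-0.7, -0.1, 0.2]
opening: 0.528
```

```bash
python3 - <<'E'
from h import *
plan([558.3,185,266],1.36);s=env.state();print(s["ft_force"],s["moment"],s["opening"])
E
```

```text
pos [558.4139 185.1073 266.7217] shift [ 0.7214 -0.1297 -0.0905] tooly yaw 1.3594325796248352 x [ 0.0025  0.0007 -1.    ] j [ 0.2078  0.6083  1.782   0.0003  0.7488 -1.1519]
turn x -0.0005674203751648843 other 3.141025233214628
tiltfix tool [-0.      0.0023 -0.0012]
[-0.7319 -0.1072  0.1598] [ 0.079  -0.1621 -0.0154] 0.5280279860577872
```

Still closing.

>>> jog_arm(
  deltas=[0,0,0,0,0,0,0,0,0,0,0,0,0,0,0,0,0,0,0,0,0,0,0,0,0,0,0,0,0,0,0,0,0,0,0],
)

```text
t: 5.48
eef_pos: [558.4, 185.4, 266.7]
tcp_rot: [0.61, 1.568, 0.398]
ft_force: [0.2, -0.1, -0.2]
opening: 0.145
```

```bash
python3 - <<'E'
from h import *
plan([558.3,185,266],1.36);s=env.state();print(s["ft_force"],s["moment"],s["opening"])
E
```

```text
pos [558.4203 185.368  266.745 ] shift [ 0.7442 -0.3863 -0.0423] tooly yaw 1.3594800162213727 x [ 0.0027  0.0012 -1.    ] j [ 0.2082  0.6083  1.7818  0.0008  0.7486 -1.1519]
turn x -0.0005199837786273864 other 3.141072669811166
tiltfix tool [ 0.      0.0024 -0.0017]
[ 0.2447 -0.1289 -0.1787] [-0.0991 -0.2154  0.0793] 0.14518051370400606
```

Gripped (13.8 mm). Turn clockwise.

>>> jog_arm(
  deltas=[0,0,0,0.15,0,0,0,0,0,0,0.15,0,0,0,0,0,0,0.15,0,0,0,0,0,0,0.15,0,0,0,0,0,0,0.15,0,0,0],
)

```text
t: 6.1
eef_pos: [558.6, 186.0, 266.7]
tcp_rot: [1.357, 1.567, 0.374]
ft_force: [1.0, 1.7, -0.2]
opening: 0.149
```

```bash
python3 - <<'E'
from h import *
plan([558.3,185,266],1.36);s=env.state();print(s["ft_force"],s["moment"],s["opening"])
E
```

```text
pos [558.634  185.9507 266.747 ] shift [ 0.7442 -0.8083  0.6051] tooly yaw 0.587953961979471 x [ 0.004   0.0016 -1.    ] j [ 0.2091  0.6086  1.7811  0.001   0.7477 -0.3796]
turn x -0.7720460380205291 other 2.369546615569264
tiltfix tool [ 0.      0.0009 -0.0042]
[ 1.0065  1.6733 -0.228 ] [ 0.191  -0.2272  0.1652] 0.14881240779986915
```

>>> jog_arm(
  deltas=[0,0,0,0.1,0,0,0,0,0,0,0.1,0,0,0],
)

```text
t: 6.35
eef_pos: [558.8, 186.1, 266.7]
tcp_rot: [1.509, 1.566, 0.32]
ft_force: [1.5, 1.3, -2.0]
opening: 0.145
```

```bash
cat >st.py <<'E'
from h import *
plan([558.3,185,266],1.36);s=env.state();print(s["ft_force"],s["moment"],s["opening"],s["t"])
E
python3 st.py
```

```text
pos [558.7514 186.0922 266.7482] shift [ 0.7446 -0.8288  0.8457] tooly yaw 0.3811871479072373 x [ 0.0044  0.0015 -1.    ] j [ 0.2093  0.6087  1.7808  0.0008  0.7474 -0.1724]
turn x -0.9788128520927628 other 2.16277980149703
tiltfix tool [-0.      0.0003 -0.0047]
[ 1.4649  1.347  -1.9674] [ 0.2045 -0.1172  0.1668] 0.14509087673707952 6.35
```

>>> jog_arm(
  deltas=[0,0,0,0.08,0,0,0,0,0,0,0.06,0,0,0],
)

```text
t: 6.6
eef_pos: [558.9, 186.2, 266.8]
tcp_rot: [1.591, 1.566, 0.257]
ft_force: [0.9, 1.4, 0.5]
opening: 0.146
```

```bash
python3 st.py
```

```text
pos [558.8597 186.2065 266.772 ] shift [ 0.7677 -0.831   1.0416] tooly yaw 0.23677870884503383 x [ 0.0048  0.0013 -1.    ] j [ 0.2095  0.6088  1.7805  0.0003  0.7473 -0.0276]
turn x -1.1232212911549664 other 2.0183713624348267
tiltfix tool [-0.     -0.0001 -0.005 ]
[0.8571 1.351  0.5038] [ 0.1115 -0.1319  0.2112] 0.1462979457929408 6.6
```

>>> jog_arm(
  deltas=[0,0,0,0.06,0,0,0,0,0,0,0.04,0,0,0,0,0,0,0.04,0,0,0],
)

```text
t: 6.98
eef_pos: [558.9, 186.3, 266.8]
tcp_rot: [1.509, 1.566, 0.033]
ft_force: [0.2, 0.5, 0.4]
opening: 0.158
```

```bash
python3 st.py
```

```text
pos [558.933  186.2984 266.7787] shift [ 0.7752 -0.7574  1.2322] tooly yaw 0.09510752090499186 x [ 0.0052  0.0002 -1.    ] j [ 0.2098  0.6089  1.7802 -0.0013  0.7473  0.1156]
turn x -1.2648924790950082 other 1.8767001744947849
tiltfix tool [-0.      0.0003 -0.0052]
[0.1636 0.5214 0.4307] [ 0.0067 -0.0583  0.8601] 0.15827111926046492 6.975
```

The moment of 0.86 N m shows the knob is at its stop. Release and rise.

>>> jog_arm(
  deltas=[0,0,0,0,0,0,1,0,0,0,0,0,0,1,0,0,0,0,0,0,1,-20,0,0,0,0,0,1,-40,0,0,0,0,0,1,-40,0,0,0,0,0,1,-30,0,0,0,0,0,1,0,0,0,0,0,0,1],
)

```text
t: 7.98
eef_pos: [558.3, 185.9, 400.1]
tcp_rot: [1.452, 1.568, -0.022]
ft_force: [-0.3, -0.2, -0.9]
opening: 0.942
```

```bash
python3 - <<'E'
from h import *
plan([530,30,392],0.1)
s=env.state();print(s["ft_force"],s["moment"],s["opening"],s["t"])
for n in ["wrist","side"]:
    d=eyes.read_camera(n); cv2.imwrite(f"pics/{n}5.png",cv2.convertScaleAbs(d["image"],alpha=1.4)[:,:,::-1])
    print(n,proj(d,np.array([530,30,183])))
    if n=="side": crop(d["image"],280,220,160,190,3,"pics/si5.png")
E
```

```text
pos [558.2998 185.9258 400.0544] shift [  7.9749 -43.3267 152.4395] tooly yaw 0.09722022350126823 x [ 0.0032 -0.0001 -1.    ] j [ 0.2093  0.4433  1.6575 -0.0008  1.0377  0.1126]
turn x -0.002779776498731845 other 3.1388128770910613
tiltfix tool [ 0.      0.0004 -0.0032]
[-0.2818 -0.1757 -0.9325] [-0.0222 -0.1436 -0.0003] 0.9420927003117694 7.975
wrist [247.0213 500.4416]
side [358.9328 234.5482]
```

View pics/wrist5.png

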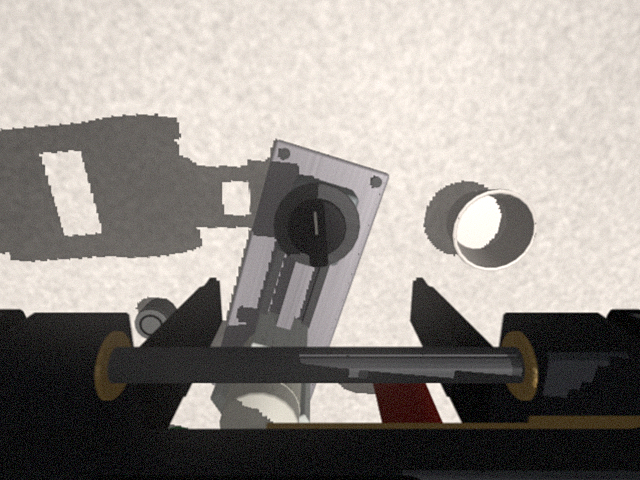

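View pics/si5.png

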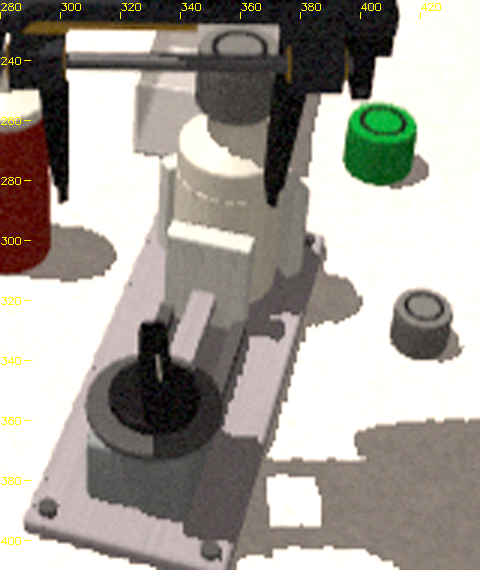

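```bash
python3 - <<'E'
from h import *
d=eyes.read_camera("wrist"); crop(d["image"],260,170,120,110,5,"pics/w6.png")
a=onz(d,315,212,101);b=onz(d,318,234,101);print(a,b,np.arctan2(*(b-a)[1::-1]))
E
```

```text
[555.4024 204.388  101.    ] [559.1336 188.423  101.    ] -1.3412034670776758
```

View pics/w6.png

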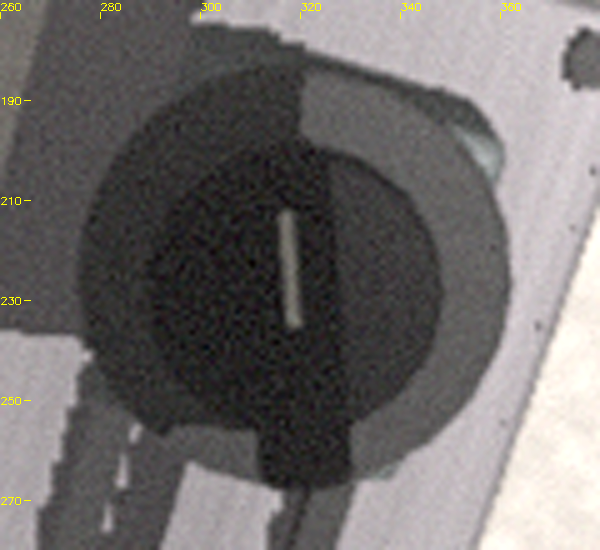

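>>> jog_arm(
  deltas=[0,-11,38,0,0,-0.003,1,0,-11,38,0,0,0,1,0,-11,38,0,0,0,1,0,-11,38,0,0,0,1,0,0,0,0,0,0,1],
)

```text
t: 8.75
eef_pos: [528.1, 26.3, 390.4]
tcp_rot: [-1.568, 1.555, -3.04]
ft_force: [0.6, 0.5, -0.2]
opening: 1.0
```

```bash
python3 - <<'E'
from h import *
plan([530,30,336],0.1)
for n in ["wrist","scene"]:
    d=eyes.read_camera(n); cv2.imwrite(f"pics/{n}7.png",cv2.convertScaleAbs(d["image"],alpha=1.4)[:,:,::-1])
    p=env.state()["eef_pos"]; print(n,proj(d,np.array([530,30,183])),proj(d,p+Rt()[:,0]*217))
E
```

```text
pos [528.0986  26.2924 390.3948] shift [54.3506  3.1437 -3.5044] tooly yaw 0.09891132174570366 x [-0.0162 -0.0017 -0.9999] j [-0.0748  0.3732  1.8082 -0.0035  0.9762 -0.1717]
turn x -0.0010886782542962603 other 3.1405039753354966
tiltfix tool [-0.      0.0001  0.0163]
wrist [326.8822 278.19  ] [316.3392 275.9235]
scene [326.4898 201.8956] [324.2346 205.7044]
```

View pics/wrist7.png

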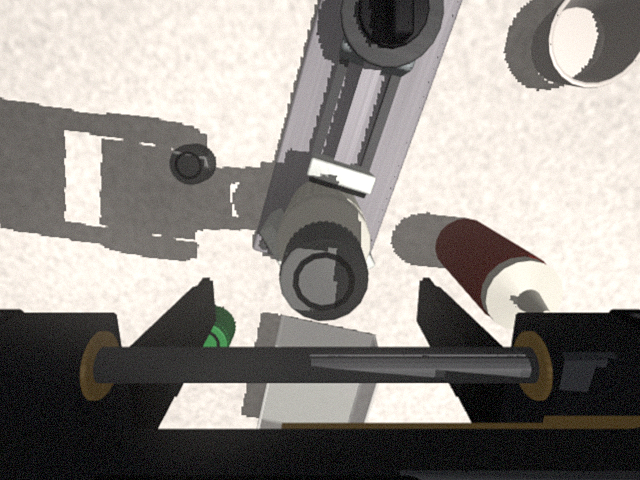

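View pics/scene7.png

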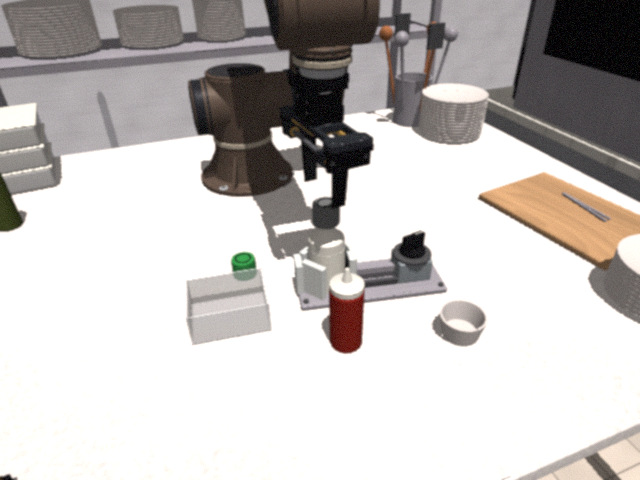

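```bash
python3 - <<'E'
from h import *
d=eyes.read_camera("wrist"); print(onz(d,322.2,280.5,183))
c=onz(d,322.2,280.5,183); plan([c[0],c[1],336],0.1); crop(d["image"],240,200,160,140,4,"pics/w8.png")
E
```

```text
[528.2682  30.2222 183.    ]
pos [528.5791  28.5689 390.8584] shift [54.8544  0.6895 -1.6693] tooly yaw 0.10151489794173602 x [-0.0151 -0.0014 -0.9999] j [-0.0704  0.3733  1.8064 -0.003   0.9768 -0.1703]
turn x 0.001514897941736093 other -3.140077755648057
tiltfix tool [ 0.     -0.0001  0.0152]
```

View pics/w8.png

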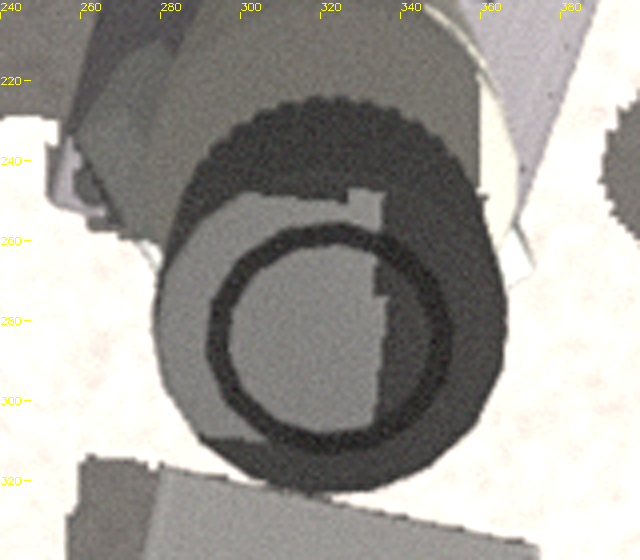

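>>> jog_arm(
  deltas=[0,0,0,0,0,0.015,1,20,0,0,0,0,0,1,15,0,0,0,0,0,1,0,0,0,0,0,0,1],
)

```text
t: 9.4
eef_pos: [529.0, 31.9, 354.5]
tcp_rot: [1.737, 1.568, 0.272]
ft_force: [0.2, 0.2, -0.0]
opening: 1.001
```

```bash
python3 - <<'E'
from h import *
d=eyes.read_camera("wrist"); crop(d["image"],200,200,240,180,3,"pics/w9.png")
plan([528.5,28,336],0.1)
E
```

```text
pos [529.1191  31.9139 355.1214] shift [19.1167 -1.0945  3.8317] tooly yaw 0.10616686751129836 x [ 0.0033  0.0006 -1.    ] j [-0.0645  0.417   1.8489  0.0011  0.8724 -0.1714]
turn x 0.006166867511298246 other -3.135425786078495
tiltfix tool [-0.     -0.0003 -0.0034]
```

View pics/w9.png

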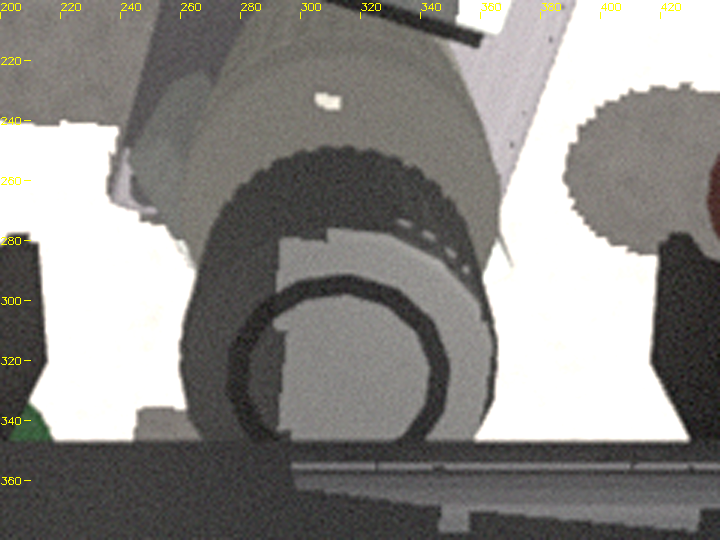

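```bash
python3 - <<'E'
from h import *
d=eyes.read_camera("wrist")
c=onz(d,312.7,327,183);print(c);plan([c[0],c[1],336],0.1)
E
```

```text
[528.9394  26.9128 183.    ]
pos [529.1586  31.7442 355.5693] shift [19.5657 -0.8082  4.783 ] tooly yaw 0.10597701059629787 x [ 0.004   0.0005 -1.    ] j [-0.0648  0.4164  1.8485  0.001   0.8728 -0.1715]
turn x 0.00597701059629796 other -3.1356156429934954
tiltfix tool [ 0.     -0.0001 -0.004 ]
```

>>> jog_arm(
  deltas=[16,-1,4,0,0,-0.004,1,3,0,0,0,0,0,1,0,0,0,0,0,0,1],
)

```text
t: 9.88
eef_pos: [528.7, 27.6, 336.1]
tcp_rot: [1.455, 1.57, -0.01]
ft_force: [-0.2, 0.3, 0.6]
opening: 1.0
```

```bash
python3 - <<'E'
from h import *
plan([528.7,27.5,336],0.1)
for n in ["side","scene"]:
    d=eyes.read_camera(n); crop(d["image"],*((300,170,120,130) if n=="side" else (270,150,120,130)),4,f"pics/{n}10.png")
E
```

```text
pos [528.7307  27.6068 336.0803] shift [ 0.0802 -0.042   0.103 ] tooly yaw 0.10634634219349184 x [ 0.0013 -0.     -1.    ] j [-0.0726  0.4421  1.8696  0.0001  0.8285 -0.1791]
turn x 0.0063463421934919495 other -3.135246311396301
tiltfix tool [ 0.      0.0001 -0.0013]
```

View pics/side10.png

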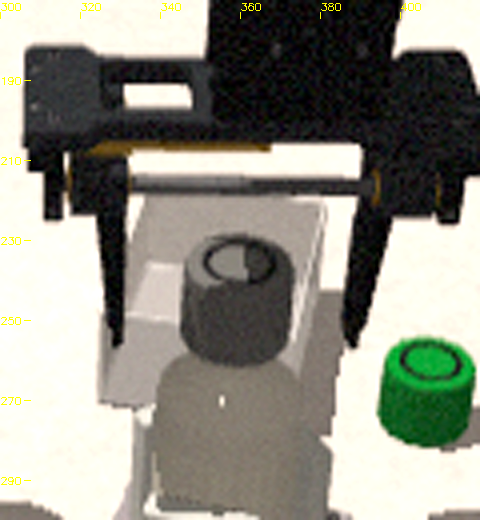

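View pics/scene10.png

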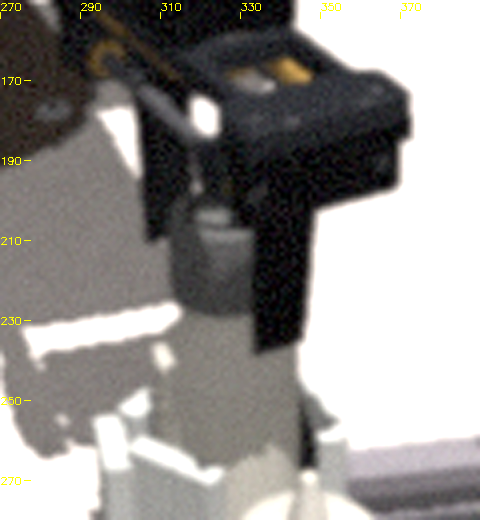

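The cap sits centred between the fingers, with its bottom near side (360,260) and the tips at row 256. Close.

>>> jog_arm(
  deltas=[0,0,0,0,0,0,0,0,0,0,0,0,0,0,0,0,0,0,0,0,0,0,0,0,0,0,0,0,0,0,0,0,0,0,0,0,0,0,0,0,0,0,0,0,0,0,0,0,0],
)

```text
t: 10.85
eef_pos: [528.7, 27.7, 337.0]
tcp_rot: [1.418, 1.568, -0.047]
ft_force: [-0.2, 0.5, 1.0]
opening: 0.474
```

```bash
python3 st.py
```

```text
pos [528.7132  27.653  336.9684] shift [  71.0262   45.9492 -153.3425] tooly yaw 0.10642100363285034 x [ 0.0026 -0.0001 -1.    ] j [-0.0726  0.4408  1.869   0.0001  0.8292 -0.179 ]
turn x -1.2535789963671498 other 1.8880136572226434
tiltfix tool [ 0.      0.0004 -0.0026]
[-0.1546  0.5445  1.0465] [-0.0277 -0.0725  0.0071] 0.4741545210743476 10.85
```

>>> jog_arm(
  deltas=[2,0,0,0,0,0,0,2,0,0,0,0,0,0],
)

```text
t: 11.1
eef_pos: [528.7, 27.7, 333.9]
tcp_rot: [1.397, 1.567, -0.068]
ft_force: [-3.0, 0.1, 8.9]
opening: 0.476
```

```bash
python3 st.py
```

```text
pos [528.7074  27.6547 333.9045] shift [  67.9751   45.8966 -153.3531] tooly yaw 0.10649001331516951 x [ 0.0038 -0.0003 -1.    ] j [-0.0725  0.4449  1.8723  0.      0.8206 -0.179 ]
turn x -1.2535099866848305 other 1.8880826669049626
tiltfix tool [ 0.      0.0007 -0.0037]
[-3.0055  0.0553  8.8814] [-0.0225  0.4521 -0.0259] 0.4758888051578641 11.1
```

>>> jog_arm(
  deltas=[2,0,0,0,0,0,0,1,0,0,0,0,0,0],
)

```text
t: 11.35
eef_pos: [528.6, 27.7, 332.2]
tcp_rot: [1.379, 1.566, -0.085]
ft_force: [-4.3, -1.1, 10.3]
opening: 0.477
```

```bash
python3 st.py
```

```text
pos [528.6114  27.6694 332.2389] shift [  66.3204   45.9315 -153.3422] tooly yaw 0.10660845756731144 x [ 0.005  -0.0004 -1.    ] j [-0.0725  0.447   1.8744 -0.0001  0.8152 -0.1791]
turn x -1.2533915424326887 other 1.8882011111571044
tiltfix tool [-0.     0.001 -0.005]
[-4.2879 -1.0824 10.2991] [0.0141 0.5928 0.038 ] 0.47650247046810557 11.35
```

>>> jog_arm(
  deltas=[1.5,0,0,0,0,0,0,0.5,0,0,-0.1,0,0,0,0.5,0,0,-0.1,0,0,0],
)

```text
t: 11.72
eef_pos: [528.8, 27.8, 332.8]
tcp_rot: [1.197, 1.561, -0.062]
ft_force: [-1.8, 0.5, 10.7]
opening: 0.477
```

```bash
python3 st.py
```

```text
pos [528.8048  27.7563 332.7736] shift [  66.9621   75.6969 -140.8556] tooly yaw 0.31174479992286785 x [ 0.0097 -0.0006 -1.    ] j [-0.0723  0.446   1.8743  0.0001  0.8116 -0.3842]
turn x -1.0482552000771324 other 2.0933374535126608
tiltfix tool [-0.      0.0035 -0.009 ]
[-1.7893  0.4943 10.7407] [ 0.1957  0.224  -0.0391] 0.47730544674463105 11.725
```

>>> jog_arm(
  deltas=[1,0,0,-0.1,0.003,-0.009,0,1,0,0,-0.1,0,-0.002,0],
)

```text
t: 11.98
eef_pos: [529.7, 27.9, 333.0]
tcp_rot: [0.673, 1.566, -0.38]
ft_force: [-1.8, 1.6, 10.2]
opening: 0.479
```

```bash
python3 st.py
```

```text
pos [529.6967  27.8992 332.9891] shift [  66.8346  102.457  -122.5645] tooly yaw 0.5181783723061274 x [ 0.0045 -0.0018 -1.    ] j [-0.0717  0.4473  1.8709 -0.002   0.8187 -0.5885]
turn x -0.8418216276938727 other 2.2997710258959203
tiltfix tool [-0.      0.0038 -0.003 ]
[-1.7508  1.5847 10.1623] [ 0.2106  0.1795 -0.0404] 0.4792684869169577 11.975
```

>>> jog_arm(
  deltas=[2,0,0,-0.1,0.003,-0.004,0,2,0,0,-0.1,0,-0.002,0],
)

```text
t: 12.22
eef_pos: [530.5, 28.1, 331.7]
tcp_rot: [0.288, 1.566, -0.558]
ft_force: [-4.3, 2.8, 27.0]
opening: 0.48
```

```bash
python3 st.py
```

```text
pos [530.5035  28.0624 331.7388] shift [ 65.4499 124.7467 -99.3892] tooly yaw 0.7246037743931532 x [ 0.0041 -0.0026 -1.    ] j [-0.0712  0.4501  1.8701 -0.0031  0.817  -0.7936]
turn x -0.6353962256068469 other 2.506196427982946
tiltfix tool [ 0.      0.0046 -0.0014]
[-4.3308  2.8142 27.0352] [ 0.4167  0.7609 -0.0525] 0.4801480044818814 12.225
```

>>> jog_arm(
  deltas=[0,0,0,-0.12,0.003,-0.002,0,1,0,0,-0.12,0.002,-0.002,0,1,0,0,-0.12,0.002,-0.002,0],
)

```text
t: 12.6
eef_pos: [531.2, 28.4, 333.0]
tcp_rot: [-0.448, 1.568, -0.923]
ft_force: [-0.3, 2.0, 10.9]
opening: 0.478
```

```bash
python3 st.py
```

```text
pos [531.1678  28.412  332.9554] shift [ 66.6149 151.768  -47.6228] tooly yaw 1.0961323051672878 x [ 0.0019 -0.0025 -1.    ] j [-0.0704  0.4495  1.8669 -0.0032  0.8231 -1.1644]
turn x -0.26386769483271233 other 2.8777249587570806
tiltfix tool [0.     0.0028 0.0014]
[-0.3413  2.0254 10.8812] [ 0.3275 -0.0515 -0.073 ] 0.47788651309602354 12.6
```

>>> jog_arm(
  deltas=[1,0,0,-0.12,0.003,0,0,1,0,0,-0.12,0.002,0,0],
)

```text
t: 12.85
eef_pos: [531.5, 28.6, 332.8]
tcp_rot: [-0.111, 1.57, -0.338]
ft_force: [-1.2, 2.6, 10.1]
opening: 0.479
```

```bash
python3 st.py
```

```text
pos [531.5488  28.616  332.8467] shift [ 66.8149 158.4035  -9.1747] tooly yaw 1.3440149125270224 x [ 0.0011 -0.0004 -1.    ] j [-0.0703  0.4502  1.8659 -0.0004  0.8243 -1.414 ]
turn x -0.015985087472977666 other 3.1256075661168152
tiltfix tool [0.     0.0012 0.0001]
[-1.17    2.5984 10.1437] [ 0.3574  0.2618 -0.0655] 0.47925589676377195 12.85
```

Turned 1.24 rad. Now a gentle lift, watching the force.

>>> jog_arm(
  deltas=[-3,0,0,0,0,0,0,-3,0,0,0,0,0,0,-3,0,0,0,0,0,0],
)

```text
t: 13.22
eef_pos: [531.4, 28.7, 342.4]
tcp_rot: [-0.021, 1.57, -0.245]
ft_force: [-0.5, -0.9, -0.8]
opening: 0.474
```

```bash
python3 st.py;python3 - <<'E'
from h import *
for n in ["side","scene"]:
    d=eyes.read_camera(n); crop(d["image"],*((300,170,120,130) if n=="side" else (270,150,120,130)),4,f"pics/{n}11.png")
E
```

```text
pos [531.3821  28.7409 342.4051] shift [ 76.3924 158.3282  -8.6961] tooly yaw 1.3458477784482314 x [ 0.001  -0.0003 -1.    ] j [-0.0701  0.4369  1.8568 -0.0002  0.8469 -1.4158]
turn x -0.014152221551768651 other 3.1274404320380245
tiltfix tool [-0.      0.0011  0.    ]
[-0.5359 -0.9381 -0.7729] [ 0.1125 -0.1569  0.0005] 0.4735574140576928 13.225
```

View pics/side11.png

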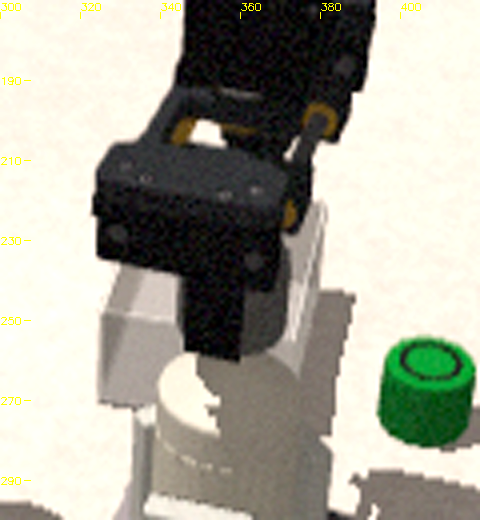

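View pics/scene11.png

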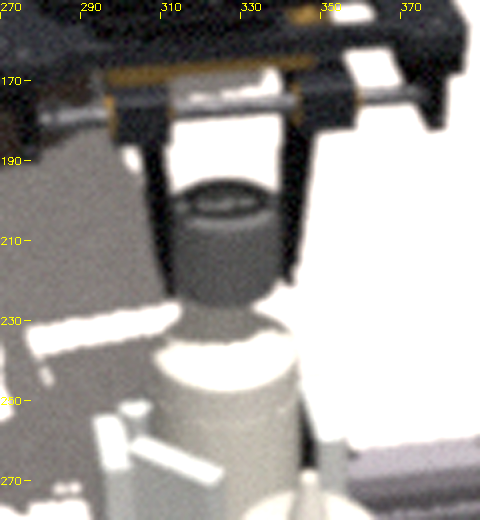

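The cap comes up with no pull. Raise it straight to about 80 mm.

>>> jog_arm(
  deltas=[-8,0,0,0,0,0,0,-12,0,0,0,0,0,0,-15,0,0,0,0,0,0,-15,0,0,0,0,0,0,-12,0,0,0,0,0,0,-6,0,0,0,0,0,0,0,0,0,0,0,0,0],
)

```text
t: 14.2
eef_pos: [531.3, 28.7, 416.6]
tcp_rot: [0.098, 1.566, -0.127]
ft_force: [0.2, 0.0, -0.2]
opening: 0.477
```

```bash
python3 - <<'E'
from h import *
plan([530,28,417])
s=env.state();print(s["ft_force"],s["moment"],s["opening"],s["t"])
for n in ["side","scene"]:
    d=eyes.read_camera(n); cv2.imwrite(f"pics/{n}12.png",cv2.convertScaleAbs(d["image"],alpha=1.4)[:,:,::-1])
E
```

```text
pos [531.317   28.6904 416.6091] shift [-0.3962 -0.9669 -1.1279] tooly yaw 1.3456536492673807 x [ 0.0043 -0.0006 -1.    ] j [-0.0702  0.3458  1.7714 -0.0003  1.02   -1.4157]
tiltfix tool [ 0.      0.0043 -0.0004]
[ 0.1627  0.0029 -0.2372] [ 0.0944 -0.1141 -0.045 ] 0.47724416281235765 14.2
```

View pics/side12.png

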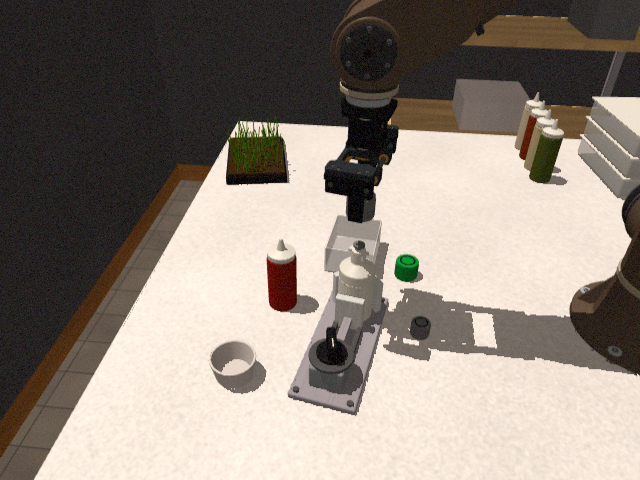

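View pics/scene12.png

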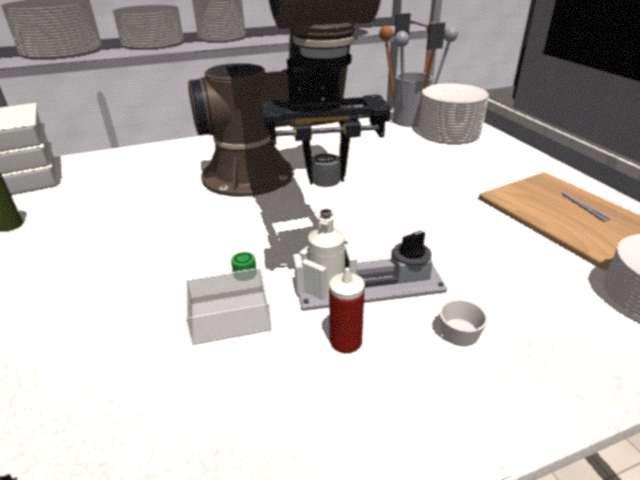

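The cap is held upright (scene 326,168). The neck is bare (scene 326,215; side 359,248) and the bystanders haven't moved. I'll check the cap height and the knob.

```bash
python3 - <<'E'
from h import *
d=eyes.read_camera("scene")
for z in (255,263,271): print(z,proj(d,np.array([531,28.5,z])))
crop(d["image"],290,130,80,100,6,"pics/sc13.png")
w=eyes.read_camera("wrist"); cv2.imwrite("pics/w13.png",cv2.convertScaleAbs(w["image"],alpha=1.4)[:,:,::-1])
E
```

```text
255 [325.2638 161.7969]
263 [325.1936 157.0015]
271 [325.1224 152.1439]
```

View pics/sc13.png

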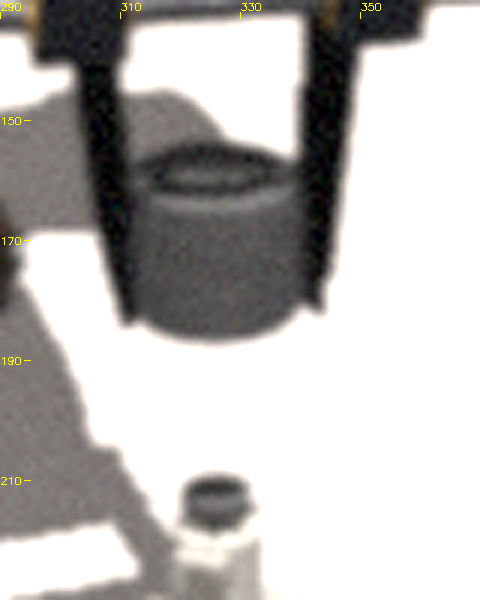

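View pics/w13.png

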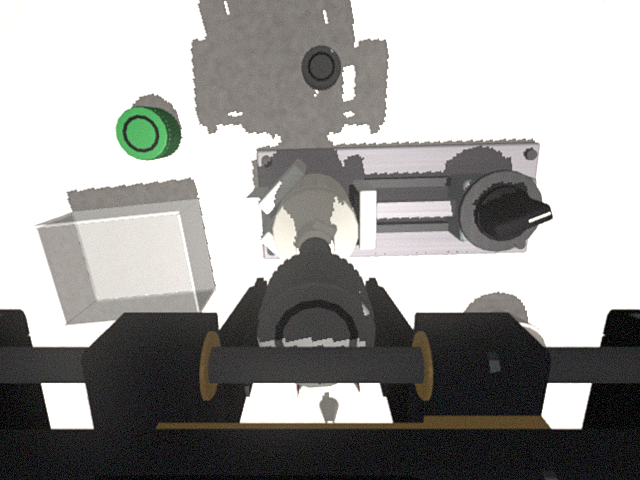

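```bash
python3 - <<'E'
from h import *
d=eyes.read_camera("wrist")
a=onz(d,530,219.5,101);b=onz(d,550,211.5,101);c=onz(d,470,184,12);
print(np.arctan2(*(b-a)[1::-1]))
e0=onz(d,257,150,12);e1=onz(d,539,142.5,12);print("clamp yaw",np.arctan2(*(e1-e0)[1::-1])-np.pi/2)
crop(d["image"],440,140,120,130,5,"pics/w14.png")
E
```

```text
1.757690326288389
clamp yaw -0.1991921659281366
```

View pics/w14.png

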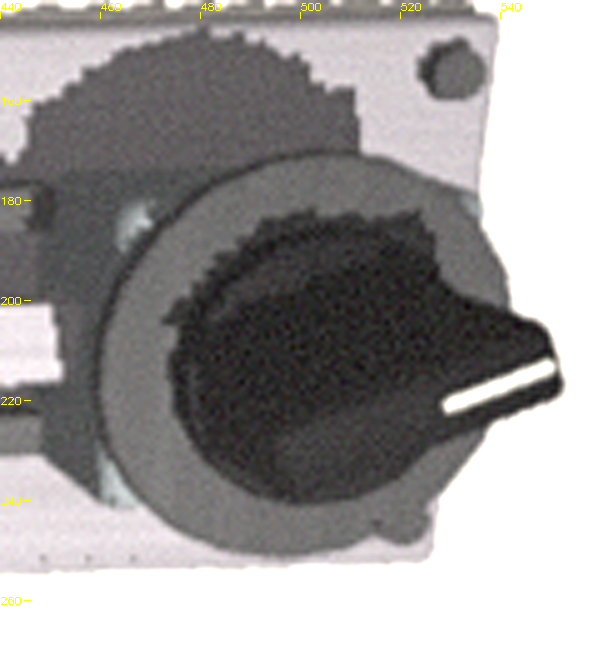

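The bar is 1.185 rad clockwise of the clamp's x axis. That matches the 1.2 rad stop. Handing in.

```bash
python3 -c "
from cell import env
print(env.job_done()); print(env.state()['t'],env.state()['opening'])"
```

```text
the job is handed in; nothing more can be done
None
the job is handed in; nothing more can be done
```

I turned the clamp knob clockwise to its stop. Then I pressed the cap, twisted it 1.24 rad anticlockwise while pressed, and lifted it straight off. The job is handed in, with the cap still held upright above the bottle, at about 14.5 s on the clock.

Last checks:
- **Knob:** the turning moment rose to 0.86 N m, well over the 0.2 N m that turning takes. The camera puts the bar about 1.19 rad clockwise of the clamp's x axis, against a stop at 1.2. The bar slipped about 0.08 rad in the fingers at the stop.
- **Cap:** the gripper opening matches the cap's diameter. The tool rose about 80 mm, and the picture puts the cap top about 78 mm above where it sat. The tool is within 0.005 rad of vertical and the force at the wrist is near zero.
- **Bottle and surroundings:** in the pictures the bottle stands upright with the jaw against it. The sauce bottle, bowl, tub and the two loose caps look unmoved.
- **Forces and small misses:**
  - The press force peaked at 27 N for a moment, when the cap bottomed out.
  - The tool drifted about 3 mm sideways during the twist.
  - Early position estimates from the scene and side views disagreed by up to about 12 mm at the clamp's far end, and about 28 mm at the knob. I aimed both grasps from wrist-camera close-ups instead.

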